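# Shut the beam, then hold the sample-chamber hatch just under balance

## Task

First shut off the beam: with the hatch still closed, press the shutter's spring plunger right down to its stop and let it come back up. Then take the sample chamber's sprung hatch by its bar handle, raise it a good five degrees past its balance point without letting it go over to the back stop, ease it back and keep holding it still by the handle just below the balance point, five to ten degrees under it, so that the hinge spring can be checked. Finish while still holding it there, and leave the other things on the board where they are.

Things in the scene. Friction and masses are not known exactly. Their poses are not given: they have to be found in the camera images.
- plunger (a joint): travel of the shutter's spring plunger, m: 0 up (rest), 0.012 fully down on its stop. A spring pushes it up: 2 N at the top, 5 N at the stop; it springs back when let go.
- plunger_top (a point): centre of the top face of the plunger's steel head, a flat disc 32 mm across and 10 mm thick, 110 mm above the table at rest; it is pressed straight down.
- plunger_base: the beam shutter, fixed: a black upright barrel 42 mm across on a dark foot 75 x 60 mm, top of the barrel 80 mm above the table, the steel plunger head standing 20 mm clear above it. Origin: centre of the underside.
- housing: the sample chamber, fixed: a cream open-topped box 200 (x) x 220 (y) x 100 mm tall, closed by the hatch. Origin: centre of the underside; its x axis points from the handle side to the hinge side, z up.
- hatch (a joint): opening angle, rad: 0 shut (flat), positive as the handle edge rises, 1.5 on the back stop. Sprung hinge, balance point at 0.90 rad (52 degrees from flat): below it the hatch falls shut, above it the spring throws it open; it stays nowhere between by itself. Lifting the handle from shut takes about 1 N; within 0.2 rad of the balance point under 0.6 N.
- hatch_hinge (a point): middle of the hinge line, 103.5 mm above the table at the far upper edge of the housing (105 mm along the housing's x from its origin). The hinge line runs along the housing's y. The hatch is a cream plate 6 mm thick, 226 mm wide, reaching 205 mm from the hinge line.
- handle (a point): the handle: round steel bar 12 mm thick, 130 mm long, parallel to the hinge line and 255 mm from it, in the hatch plane beyond its free edge; two legs 61 mm either side of its middle, gap 44 mm from bar to plate edge. The point is the middle of the bar; y along the bar, x to the hinge; turns with the hatch. Pinched from above, the gripper can stay upright while the bar turns in the pads.
- lens_mount: bystander, loose: a round lens on a post with a round steel foot, 113 mm tall. Origin: centre of its underside.
- post_holder: bystander, loose: a plain steel cylinder 25 mm across, 60 mm tall. Origin: centre of its underside.
- objective: bystander, loose: a steel objective lens barrel standing up, 34 mm across, 46 mm tall. Origin: centre of its underside.
- cleaner_bottle: bystander, loose: a white bottle with black cap, 52 mm across, 130 mm tall. Origin: centre of its underside.
- lens_box: bystander, loose: a closed wooden box 110 x 90 x 50 mm. Origin: centre of its underside.
- screwdriver: bystander, loose: a screwdriver with black handle, lying down. Origin: near its middle.
Not all that is in view belongs to the job. Leave any turquoise look-alike of the plunger_base alone.

How it is judged:
On the way, in this order (a step that is already met when the one before it is completed fails the run):
1. the plunger is pressed down to its stop (11 of 12 mm at least) while the hatch is shut (value of joint plunger above 0.011 m and value of joint hatch below 0.05 rad), for 0.1 s.
2. the plunger is up again with the hatch still shut (value of joint plunger below 0.002 m and value of joint hatch below 0.05 rad), for 0.1 s.
3. the hatch is past its balance point (above 0.95 rad), in the fingers (value of joint hatch above 0.95 rad and contact force between the fingers and hatch above 0.05 N), for 0.1 s.
At the end, for the whole second after the job is handed in: The fingers hold the hatch still by its handle between 0.64 and 0.86 rad (2 to 15 degrees below the balance point at 0.90 rad), the gripper is at the handle (tool point within 60 mm of its middle), the plunger is up, and the bystanders stand within 30 mm of where they were (value of joint hatch between 0.64 and 0.86 rad and velocity of joint hatch between -0.06 and 0.06 rad/s and contact force between the fingers and hatch above 0.05 N and distance between the grasp point and handle below 0.06 m and value of joint plunger below 0.002 m); the arm keeps its last pose, push and grip.
It fails at once if the hatch goes over towards its back stop (beyond 1.35 rad) (value of joint hatch above 1.35 rad).
It fails at once if a bystander is shifted by more than 30 mm (distance of any of lens_mount, post_holder, objective, cleaner_bottle, lens_box, screwdriver from where it was at the start of the episode above 0.03 m).
It also fails if it takes over 58 s, if anything falls off the work surface, if the arm or the gripper's body presses on something with over 40 N, if the wrist force passes 120 N, or if a joint passes its speed limit or range.

## Robot

A 6-joint arm with a two-finger parallel gripper is mounted at the origin on the work surface. World frame = base frame: x ahead of the robot, y to its left, z up, the work surface at z = 0. Lengths are in m, angles in rad, forces in N, time in s.
With the tool pointing down it reaches from about 0.3 to 0.775 m from the base axis. Payload 14.6 kg.
Tool frame: the origin (TCP) lies between the finger pads, 19 mm behind the fingertips; this is the grasp point; z points along the fingers, y is the line along which they close (so a half turn about z gives the same grasp; the last joint's range is limited). The gripper opens to 94 mm and grips with 3 to 60 N. Pads are 16 mm wide; open, the fingers measure 119 mm over their backs; the gripper's body (75 mm by 177 mm) begins 78 mm behind the grasp point.
Start: joints at [1.222, 0.3, 1.521, -0, 1.321, -0.067], TCP at [0.153, 0.528, 0.224] pointing down, gripper open.
Joint ranges: [-3.03, 3.03], [-0.79, 2.21], [0.23, 2.52], [-1.04, 4.18], [0, 3.07], [-2.55, 2.55]. Speed limits (rad/s): [2.22, 2.22, 2.57, 3.14, 3.14, 3.14].

## Interface

Orientations are given as [roll, pitch, yaw] about the fixed x, y, z axes, in that order (R = Rz(yaw) Ry(pitch) Rx(roll)).
In Python, from station import ctrl, cams gives the robot as it stands. The module is installed in compiled form; this text tells all that it offers.
- The arm moves only by the tool arm_command, never from a script. Its argument "plan" is a list that holds one entry, the list of rows, each a list of 7 numbers: the shift along the tool's x, y, z in mm, then the turn, a rotation vector about the tool's x, y, z in rad, then the closure, from -1 (fully open) to 1 (shut). A call has 1 to 12 rows; each row is the pose to reach, as a shift and turn from the pose commanded when the call began, along the tool's axes at that moment; what a row does not reach only later rows make up. A row lasts 1/10 s, in which the tool goes at most 50 mm and 8.59 degrees, less where a joint would pass 70% of its speed; a pose out of reach is approached as far as the arm can. A call with a gripper value outside its range is refused whole. The fingers move at their own pace and stop on an object; "squeeze" is the grip in N (left out, the last holds). Time passes only in rows, so rows that repeat a pose let the fingers close. It gives the time, the measured TCP pose, the force, the opening and the grip force at its end, in the units of the state.
- ctrl.get_obs(): the state, without advancing time (a new reading comes with each control period).
- cams.camera(name): name is "scene" or "top" or "wrist"; returns (picture, depth): 420x560x3 uint8, blue, green, red; 420x560 float32, m along the optical axis (not along the pixel's ray), 0 where there is no reading.
- cams.camera_info(name): a dict with "fx", "fy", "cx", "cy" (pixels), "dist_coeffs" ([k1, k2, p1, p2, k3] as OpenCV has them; the pictures are not rectified), "world_to_cam" (4x4, takes a point from world to camera coordinates). Camera axes: x right, y down, z forward; pixel columns grow to the right and rows downward; lengths in m; the calibration is good to about 2 mm. A picture is of the moment at which its call begins: read the wrist's pose just before it. camera_info takes no time and is no camera call; for the wrist camera it gives the pose at the moment of the call.
- ctrl.hand_in(): hands the job in; it is judged then, once.
The state is a dict: "time_s": time; "qpos": joint angles; "joint_vel": joint speeds; "tau": joint torques, N m; "ee_pos": TCP position; "eef_rot": TCP orientation; "force": force on the tool from outside, world axes, zero at the start; "moment": the same for the moment, N m; "grip_width": finger opening in m; "grip_force": force on a finger pad.
Only numpy, scipy, OpenCV 4.12 (cv2) and the standard library are available. Lean on these libraries where they do the work, as an engineer would, in place of code of your own. Each camera call takes 0.05 s, during which the arm holds its last target. There are 200 camera calls.

## Working session

There is one attempt and no reset: what is moved stays moved. The work goes in short steps, Python scripts to look and compute and a tool call to move; the robot and the scene stay as the last step left them, time stands still between calls to the robot, and variables do not carry over. Pictures are saved under pics/ and viewed, at most 10 in all, crops included, and the job is handed in when it is done.

Besides the shell and the picture viewer there is one more tool, called after ">>>" as name([rows], argument=value, ...), one row to a line, values as JSON. arm_command: Moves the arm, as the interface text tells. Its arguments: {"type":"object","properties":{"plan":{"type":"array"},"squeeze":{"type":"number"}},"required":["plan"]}

```bash
mkdir -p pics
cat > h.py <<'E'
import numpy as np, cv2
from station import ctrl, cams
from scipy.spatial.transform import Rotation as R
def snap(n,f):
    i=cams.camera_info(n); p,d=cams.camera(n); cv2.imwrite(f'pics/{f}.png',p); np.savez(f'pics/{f}.npz',d=d,W=i['world_to_cam'],K=[i['fx'],i['fy'],i['cx'],i['cy']],D=i['dist_coeffs'])
def cloud(f):
    z=np.load(f'pics/{f}.npz'); d=z['d']; fx,fy,cx,cy=z['K']; K=np.array([[fx,0,cx],[0,fy,cy],[0,0,1]])
    v,u=np.mgrid[:d.shape[0],:d.shape[1]]
    n=cv2.undistortPoints(np.stack([u.ravel(),v.ravel()],1).astype(np.float64)[:,None],K,z['D'])[:,0]
    c=np.c_[n,np.ones(len(n))]*d.reshape(-1,1)
    W=z['W']; P=(c-W[:3,3])@W[:3,:3]
    P[d.ravel()==0]=np.nan
    return P.reshape(d.shape+(3,))
E
python3 - <<'E'
from h import *
o=ctrl.get_obs(); print({k:np.round(v,3) for k,v in o.items()})
snap('scene','s0'); snap('top','t0')
E
```

```text
{'time_s': np.float64(0.0), 'qpos': array([ 1.222,  0.3  ,  1.522, -0.   ,  1.321, -0.067]), 'joint_vel': array([-0.003, -0.001, -0.   ,  0.001,  0.   ,  0.001]), 'tau': array([-1.0000e-03, -5.3182e+01, -3.5271e+01,  7.1000e-02,  2.5000e-02,
       -0.0000e+00]), 'ee_pos': array([0.153, 0.528, 0.224]), 'eef_rot': array([-3.14, -0.  ,  2.86]), 'force': array([-0.217,  0.327, -0.99 ]), 'moment': array([ 0.035,  0.04 , -0.036]), 'grip_force': np.float64(0.0), 'grip_width': np.float64(0.094)}
```

View pics/t0.png

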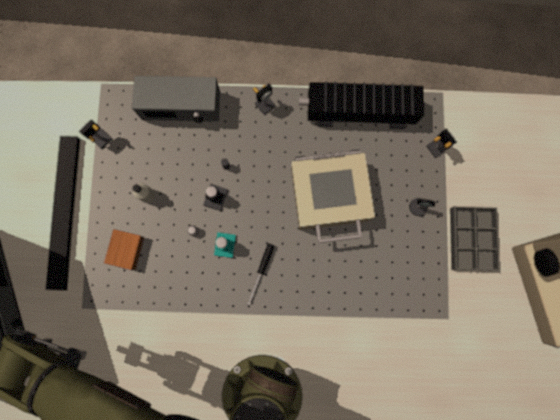

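View pics/s0.png

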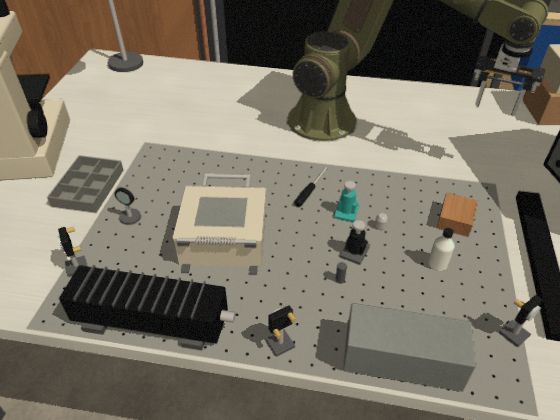

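The top view shows the black shutter at about (214,193), the turquoise look-alike at (224,243), and the hatch handle bar at about (338,237). The objective is at (193,231) and the screwdriver at (262,270).

Run:
```python
from h import *
P=cloud('t0')
def reg(n,u0,u1,v0,v1,z0,z1):
    q=P[v0:v1,u0:u1].reshape(-1,3); q=q[(q[:,2]>z0)&(q[:,2]<z1)]
    if len(q): print(n,len(q),q.mean(0).round(4),q.min(0).round(3),q.max(0).round(3), 'mid',((q.min(0)+q.max(0))/2).round(4))
    return q
reg('plunger',195,235,172,215,.095,.13)
reg('pbarrel',195,235,172,215,.06,.095)
reg('turq',205,245,222,262,.09,.13)
reg('bottle',125,155,178,205,.1,.16)
q=reg('bar',300,375,228,250,.08,.13)
h=reg('hatch',285,385,140,240,.09,.13)
r=cv2.minAreaRect((h[:,:2]*1000).astype(np.float32)); print(r, cv2.boxPoints(r))
P=cloud('s0')
reg('s plunger',345,370,215,240,.095,.13)
q=reg('s bar',195,255,170,184,.085,.13)
h=reg('s hatch',170,275,184,245,.09,.125)
r=cv2.minAreaRect((h[:,:2]*1000).astype(np.float32)); print(r, cv2.boxPoints(r))
for f,c in(('t0',(180,290,160,390)),('s0',(165,275,170,400))):
    im=cv2.imread(f'pics/{f}.png')[c[0]:c[1],c[2]:c[3]]; cv2.imwrite(f'pics/{f}c.png',cv2.resize(im,None,fx=3.4,fy=3.4,interpolation=2))
```

```text
plunger 91 [0.6117 0.1682 0.1097] [0.597 0.153 0.103] [0.627 0.184 0.117] mid [0.6119 0.1685 0.1096]
pbarrel 72 [0.6043 0.1616 0.0771] [0.592 0.148 0.061] [0.631 0.188 0.085] mid [0.6114 0.168  0.0732]
turq 93 [0.4591 0.1312 0.1111] [0.444 0.117 0.104] [0.474 0.147 0.118] mid [0.4592 0.1318 0.1107]
bottle 76 [0.6115 0.3876 0.1228] [0.598 0.377 0.1  ] [0.625 0.4   0.135] mid [0.6112 0.3885 0.1176]
bar 222 [ 0.4842 -0.2113  0.1077] [ 0.467 -0.28   0.097] [ 0.513 -0.151  0.116] mid [ 0.4901 -0.2157  0.1064]
hatch 5324 [ 0.6277 -0.1956  0.107 ] [ 0.476 -0.319  0.09 ] [ 0.756 -0.072  0.12 ] mid [ 0.6164 -0.1957  0.1051]
((609.3170166015625, -198.8770751953125), (270.39215087890625, 224.679443359375), 8.282037734985352) [[ 459.34882  -107.183395]
 [ 491.71295  -329.51965 ]
 [ 759.2852   -290.57074 ]
 [ 726.9211    -68.2345  ]]
s plunger 102 [0.6178 0.1666 0.1089] [0.601 0.152 0.1  ] [0.636 0.182 0.115] mid [0.6183 0.167  0.1078]
s bar 225 [ 0.4915 -0.2213  0.1069] [ 0.474 -0.284  0.097] [ 0.532 -0.153  0.114] mid [ 0.5028 -0.2183  0.1055]
s hatch 4873 [ 0.6463 -0.1958  0.1072] [ 0.512 -0.323  0.09 ] [ 0.76  -0.072  0.118] mid [ 0.6362 -0.1975  0.1042]
((632.3875732421875, -198.06288146972656), (234.24172973632812, 225.44049072265625), 8.809088706970215) [[ 499.386    -104.60847 ]
 [ 533.9105   -327.38968 ]
 [ 765.38916  -291.5173  ]
 [ 730.8646    -68.736084]]
```

View pics/t0c.png

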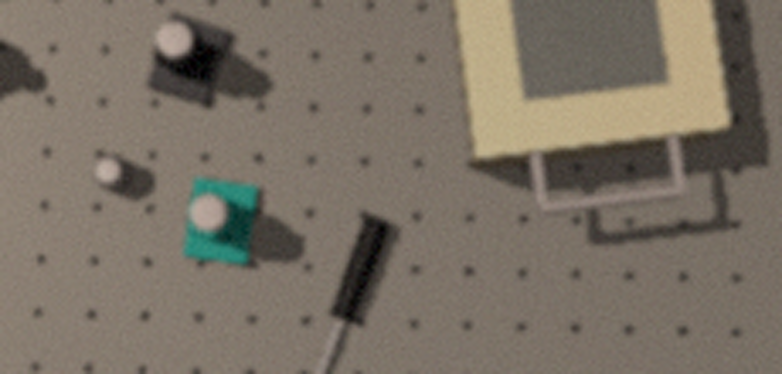

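>>> arm_command([
  [[-45,-18,0,0,0,0,1],[-90,-36,0,0,0,0,1],[-135,-54,0,0,0,0,1],[-180,-72,0,0,0,0,1],[-225,-90,0,0,0,0,1],[-270,-109,0,0,0,0,1],[-316,-127,0,0,0,0,1],[-361,-145,0,0,0,0,1],[-406,-163,10,0,0,0,1],[-451,-181,30,0,0,0,1],[-496,-199,50,0,0,0,1],[-542,-218,70,0,0,0,1]],
])

```text
time_s: 1.3
ee_pos: [0.6079, 0.1716, 0.1563]
eef_rot: [-3.141, -0.0, 2.86]
force: [0.5, 0.5, 0.4]
grip_width: 0.0016
grip_force: 0.0
```

Run:
```python
from h import *
o=ctrl.get_obs(); print({k:np.round(o[k],4) for k in('time_s','qpos','ee_pos','eef_rot','force','grip_width')})
snap('wrist','w1')
```

```text
{'time_s': np.float64(1.3), 'qpos': array([ 0.2171,  0.5391,  1.3457,  0.    ,  1.2573, -1.0718]), 'ee_pos': array([0.6079, 0.1716, 0.1563]), 'eef_rot': array([-3.1414e+00, -5.0000e-04,  2.8597e+00]), 'force': array([0.5219, 0.4701, 0.3714]), 'grip_width': np.float64(0.0016)}
```

View pics/w1.png

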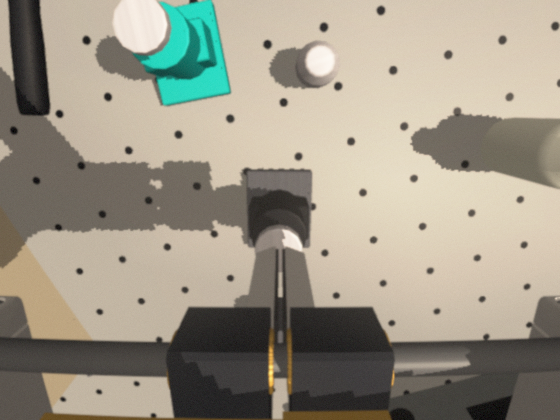

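The wrist view shows the closed fingertips directly over the plunger head, at about (278,240). I'll press now.

>>> arm_command([
  [[0,0,20,0,0,0,1],[0,0,26,0,0,0,1],[0,0,30,0,0,0,1],[0,0,34,0,0,0,1],[0,0,37,0,0,0,1],[0,0,39,0,0,0,1],[0,0,39,0,0,0,1],[0,0,39,0,0,0,1]],
])

```text
time_s: 2.15
ee_pos: [0.6068, 0.1734, 0.1188]
eef_rot: [3.141, 0.0, 2.86]
force: [-3.0, 0.7, 4.3]
grip_width: 0.0002
grip_force: 2.1
```

>>> arm_command([
  [[0,0,2,0,0,0,1],[0,0,3,0,0,0,1],[0,0,4,0,0,0,1],[0,0,4,0,0,0,1]],
])

```text
time_s: 2.55
ee_pos: [0.6071, 0.1735, 0.1168]
eef_rot: [3.14, 0.001, 2.86]
force: [-11.4, -1.0, 23.3]
grip_width: 0.0
grip_force: 11.6
```

>>> arm_command([
  [[0,0,0,0,0,0,1],[0,0,-10,0,0,0,1],[0,0,-30,0,0,0,1],[0,0,-60,0,0,0,0],[0,0,-90,0,0,0,0],[0,0,-90,0,0,0,0]],
])

```text
time_s: 3.15
ee_pos: [0.6082, 0.1733, 0.2085]
eef_rot: [3.139, 0.006, 2.86]
force: [-0.2, 0.2, 0.0]
grip_width: 0.021
grip_force: 0.0
```

Run:
```python
from h import *
o=ctrl.get_obs(); print({k:np.round(o[k],4) for k in('time_s','ee_pos','eef_rot','force','grip_width')})
for f,b in(('t0',(300,375,228,250)),('s0',(195,255,170,184))):
    P=cloud(f); q=P[b[2]:b[3],b[0]:b[1]].reshape(-1,3); q=q[(q[:,2]>.095)&(q[:,2]<.12)]
    for yaw in(.145,.154):
        a=np.array([np.cos(yaw),np.sin(yaw)]); n=np.array([-a[1],a[0]])
        s=q[:,:2]@a; t=q[:,:2]@n
        print(f,yaw,np.histogram(s,bins=np.arange(.40,.52,.004)), 't',np.percentile(t[s<np.percentile(s,50)],[1,50,99]).round(3))
P=cloud('t0')[140:240,285:385].reshape(-1,3); P=P[(P[:,2]>.09)&(P[:,2]<.125)]
for yaw in(.145,.154):
    a=np.array([np.cos(yaw),np.sin(yaw)]);print('hinge s',np.percentile(P[:,:2]@a,[97,99,99.9]), np.percentile(P[:,:2]@np.array([-a[1],a[0]]),[.5,99.5]))
```

```text
{'time_s': np.float64(3.15), 'ee_pos': array([0.6082, 0.1733, 0.2085]), 'eef_rot': array([3.1385, 0.006 , 2.8598]), 'force': array([-0.1623,  0.2394,  0.0345]), 'grip_width': np.float64(0.021)}
t0 0.145 (array([ 0,  0,  0,  0,  0,  0,  0,  0,  0, 21, 64, 55, 37, 10,  5,  7,  8,
        3,  5,  4,  3,  0,  0,  0,  0,  0,  0,  0,  0]), array([0.4  , 0.404, 0.408, 0.412, 0.416, 0.42 , 0.424, 0.428, 0.432,
       0.436, 0.44 , 0.444, 0.448, 0.452, 0.456, 0.46 , 0.464, 0.468,
       0.472, 0.476, 0.48 , 0.484, 0.488, 0.492, 0.496, 0.5  , 0.504,
       0.508, 0.512, 0.516])) t [-0.346 -0.281 -0.222]
t0 0.154 (array([ 0,  0,  0,  0,  0,  0,  0,  0,  1, 60, 61, 51,  9, 10,  5,  6,  5,
        5,  4,  4,  1,  0,  0,  0,  0,  0,  0,  0,  0]), array([0.4  , 0.404, 0.408, 0.412, 0.416, 0.42 , 0.424, 0.428, 0.432,
       0.436, 0.44 , 0.444, 0.448, 0.452, 0.456, 0.46 , 0.464, 0.468,
       0.472, 0.476, 0.48 , 0.484, 0.488, 0.492, 0.496, 0.5  , 0.504,
       0.508, 0.512, 0.516])) t [-0.351 -0.287 -0.226]
s0 0.145 (array([ 0,  0,  0,  0,  0,  0,  0,  0,  0,  1,  6, 37, 73, 56, 15,  6,  7,
       
[... 159 characters left out ...]
2, 0.456, 0.46 , 0.464, 0.468,
       0.472, 0.476, 0.48 , 0.484, 0.488, 0.492, 0.496, 0.5  , 0.504,
       0.508, 0.512, 0.516])) t [-0.352 -0.294 -0.225]
s0 0.154 (array([ 0,  0,  0,  0,  0,  0,  0,  0,  0,  1, 28, 57, 75, 22,  8,  7,  6,
        6,  5,  6,  4,  0,  0,  0,  0,  0,  0,  0,  0]), array([0.4  , 0.404, 0.408, 0.412, 0.416, 0.42 , 0.424, 0.428, 0.432,
       0.436, 0.44 , 0.444, 0.448, 0.452, 0.456, 0.46 , 0.464, 0.468,
       0.472, 0.476, 0.48 , 0.484, 0.488, 0.492, 0.496, 0.5  , 0.504,
       0.508, 0.512, 0.516])) t [-0.356 -0.298 -0.229]
hinge s [0.69809404 0.7042315  0.70825415] [-0.39515151 -0.17381488]
hinge s [0.69569537 0.70159737 0.70548577] [-0.40044592 -0.17908593]
```

>>> arm_command([
  [[1,-37,0,0,0,0.1,-0.06],[2,-74,0,0,0,0.2,-0.06],[3,-111,0,0,0,0.3,-0.06],[4,-148,0,0,0,0.4,-0.06],[5,-186,0,0,0,0.51,-0.06],[6,-223,0,0,0,0.62,-0.06],[7,-260,0,0,0,0.72,-0.06],[8,-297,0,0,0,0.82,-0.06],[9,-334,0,0,0,0.92,-0.06],[10,-371,0,0,0,1.03,-0.06],[11,-409,0,0,0,1.135,-0.06],[11,-409,0,0,0,1.135,-0.06]],
])

```text
time_s: 4.35
ee_pos: [0.4811, -0.2199, 0.2034]
eef_rot: [-3.141, 0.0, 1.718]
force: [0.8, -1.1, 0.2]
grip_width: 0.05
grip_force: 0.0
```

Run:
```python
from h import *
o=ctrl.get_obs(); print({k:np.round(o[k],4) for k in('time_s','ee_pos','eef_rot','qpos','force','grip_width')})
snap('wrist','w2')
P=cloud('w2'); print(np.nanpercentile(P[...,2],[5,50,95]))
```

```text
{'time_s': np.float64(4.35), 'ee_pos': array([ 0.4811, -0.2199,  0.2034]), 'eef_rot': array([-3.1406,  0.    ,  1.7175]), 'qpos': array([-4.9770e-01,  2.7180e-01,  1.6069e+00, -6.0000e-04,  1.2637e+00,
       -6.4430e-01]), 'force': array([ 0.794 , -1.0604,  0.1656]), 'grip_width': np.float64(0.05)}
[-0.00092831  0.00153603  0.30498253]
```

View pics/w2.png

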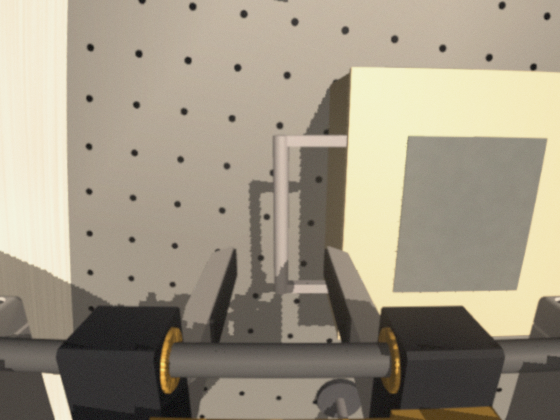

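The wrist view shows the bar vertical at column 281, rows 137 to 290, midway between the fingertips (236 and 327). I'll measure its middle from the depth image.

Run:
```python
from h import *
P=cloud('w2')
a=np.array([np.cos(.15),np.sin(.15)]); n=np.array([-a[1],a[0]])
for r in range(150,285,20):
    q=P[r,272:291]; q=q[(q[:,2]>.08)&(q[:,2]<.13)]; print(r,len(q),q.mean(0).round(4) if len(q) else '')
q=P[125:300,265:300].reshape(-1,3); q=q[(q[:,2]>.09)&(q[:,2]<.12)]; t=q[:,:2]@n; print(np.percentile(t,[.5,50,99.5]), np.median(q[:,:2]@a))
o=ctrl.get_obs()['ee_pos'][:2]; print('tcp s,t',o@a,o@n)
```

```text
150 15 [ 0.4735 -0.1649  0.1078]
170 15 [ 0.4757 -0.1798  0.108 ]
190 15 [ 0.4779 -0.195   0.1082]
210 15 [ 0.4803 -0.2109  0.1076]
230 15 [ 0.4827 -0.2273  0.1076]
250 15 [ 0.4852 -0.2442  0.1077]
270 14 [ 0.4882 -0.2615  0.108 ]
[-0.35240755 -0.2825633  -0.22292106] 0.4441632478950024
tcp s,t 0.44368638323031934 -0.28777269585042214
```

>>> arm_command([
  [[0,0,25,0,0,0,-0.06],[0,0,50,0,0,0,-0.06],[0,0,75,0,0,0,-0.06],[0,0,90,0,0,0,-0.06],[0,0,99,0,0,0,-0.06],[0,0,99,0,0,0,-0.06],[0,0,99,0,0,0,1],[0,0,99,0,0,0,1],[0,0,99,0,0,0,1],[0,0,99,0,0,0,1],[0,0,99,0,0,0,1]],
], squeeze=12)

```text
time_s: 5.5
ee_pos: [0.4822, -0.2168, 0.1056]
eef_rot: [-3.141, 0.0, 1.725]
force: [-24.6, -5.0, 1.6]
grip_width: 0.0135
grip_force: 12.1
```

>>> arm_command([
  [[0,-1,0,0,0,0,1],[0,-2,0,0,0,0,1],[0,-2,0,0,0,0,1]],
])

```text
time_s: 5.8
ee_pos: [0.4811, -0.217, 0.1057]
eef_rot: [3.14, 0.0, 1.725]
force: [4.2, 1.3, 0.3]
grip_width: 0.0115
grip_force: 12.0
```

>>> arm_command([
  [[0,0.3,-12.7,0,0,0,1],[0,1.3,-25.5,0,0,0,1],[0,2.9,-38.1,0,0,0,1],[0,5.1,-50.7,0,0,0,1],[0,7.9,-63.1,0,0,0,1],[0,11.4,-75.4,0,0,0,1],[0,15.5,-87.4,0,0,0,1],[0,20.1,-99.3,0,0,0,1],[0,25.4,-110.9,0,0,0,1],[0,31.2,-122.3,0,0,0,1],[0,31.2,-122.3,0,0,0,1]],
])

```text
time_s: 6.9
ee_pos: [0.5137, -0.2119, 0.2286]
eef_rot: [3.136, 0.001, 1.726]
force: [17.4, -1.0, -10.8]
grip_width: 0.0116
grip_force: 12.0
```

>>> arm_command([
  [[0,1.3,0.8,0,0,0,1],[0,7.7,-10.2,0,0,0,1],[0,14.6,-20.8,0,0,0,1],[0,22,-31.1,0,0,0,1],[0,29.9,-41,0,0,0,1],[0,38.3,-50.5,0,0,0,1],[0,47.2,-59.6,0,0,0,1],[0,56.5,-68.2,0,0,0,1],[0,56.5,-68.2,0,0,0,1]],
])

```text
time_s: 7.8
ee_pos: [0.5679, -0.2037, 0.2964]
eef_rot: [3.141, 0.001, 1.725]
force: [-1.3, -2.6, 0.4]
grip_width: 0.0112
grip_force: 12.0
```

>>> arm_command([
  [[0,4.8,-4.1,0,0,0,1],[0,9.7,-8.1,0,0,0,1],[0,14.7,-12,0,0,0,1],[0,19.8,-15.7,0,0,0,1],[0,25,-19.3,0,0,0,1],[0,30.3,-22.8,0,0,0,1],[0,39,-28.1,0,0,0,1],[0,39,-28.1,0,0,0,1],[0,39,-28.1,0,0,0,1],[0,39,-28.1,0,0,0,1]],
])

```text
time_s: 8.8
ee_pos: [0.6056, -0.1976, 0.3241]
eef_rot: [3.142, 0.0, 1.725]
force: [-0.5, -2.7, 3.2]
grip_width: 0.0114
grip_force: 12.0
```

Run:
```python
from h import *
o=ctrl.get_obs(); print(o['ee_pos'],o['force'])
snap('scene','s3'); snap('wrist','w3')
P=cloud('s3'); a=np.array([np.cos(.152),np.sin(.152)]); n=np.array([-a[1],a[0]])
q=P.reshape(-1,3); s=q[:,:2]@a; t=q[:,:2]@n
m=(s>.56)&(s<.72)&(t>-.39)&(t<-.19)&(q[:,2]>.12)&(q[:,2]<.27)&(abs(t+.288)>.0)
p=np.polyfit(q[m,2],s[m],1); e=s[m]-np.polyval(p,q[m,2]); k=abs(e)<.02; p=np.polyfit(q[m,2][k],s[m][k],1); print(m.sum(),k.sum(),'theta',np.arctan2(1,-p[0]))
```

```text
[ 0.6055585  -0.19762834  0.32408562] [-0.50822903 -2.6627355   3.16924125]
5523 5523 theta 1.0387934295347605
```

View pics/s3.png

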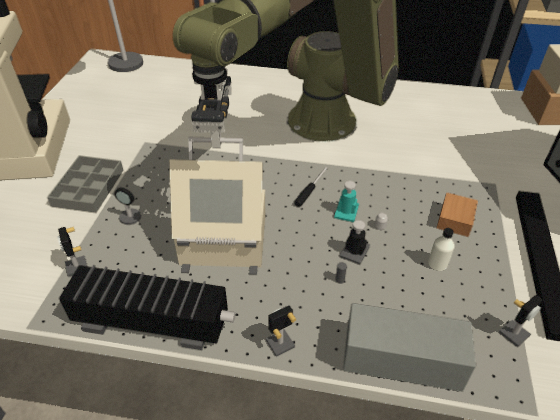

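The scene view shows the hatch raised with the handle at (215,145) in the gripper and the bystanders untouched. The depth fit gives an angle of 1.04 rad, so I'll ease it back to 0.77 rad.

>>> arm_command([
  [[0,-5.5,3.2,0,0,0,1],[0,-10.8,6.7,0,0,0,1],[0,-21.2,13.9,0,0,0,1],[0,-31.3,21.6,0,0,0,1],[0,-39,28.1,0,0,0,1],[0,-46.5,35,0,0,0,1],[0,-53.7,42.1,0,0,0,1],[0,-53.7,42.1,0,0,0,1],[0,-53.7,42.1,0,0,0,1],[0,-53.7,42.1,0,0,0,1],[0,-53.7,42.1,0,0,0,1],[0,-53.7,42.1,0,0,0,1]],
])

```text
time_s: 10.1
ee_pos: [0.5528, -0.2053, 0.282]
eef_rot: [-3.141, -0.001, 1.725]
force: [-2.6, 5.6, 1.7]
grip_width: 0.0112
grip_force: 12.0
```

Run:
```python
from h import *
o=ctrl.get_obs(); print(o['ee_pos'],o['force'],o['grip_width'],o['grip_force'],abs(o['joint_vel']).max())
snap('scene','s4')
a=np.array([np.cos(.152),np.sin(.152)]); n=np.array([-a[1],a[0]])
q=cloud('s4').reshape(-1,3); s=q[:,:2]@a; t=q[:,:2]@n
m=(s>.54)&(s<.72)&(t>-.39)&(t<-.19)&(q[:,2]>.125)&(q[:,2]<.23)
p=np.polyfit(q[m,2],s[m],1); print(m.sum(),'theta',np.arctan2(1,-p[0]))
q=cloud('s4')[215:240,345:370].reshape(-1,3);q=q[(q[:,2]>.09)&(q[:,2]<.13)];print('plunger z',q.mean(0))
```

```text
[ 0.55276228 -0.20525867  0.28204964] [-2.56450338  5.62976391  1.65376581] 0.011201555521147466 12.005416005849838 0.0015277461667704223
4690 theta 0.7743106115320436
plunger z [0.61816392 0.16657464 0.1090894 ]
```

The hatch is held still at about 0.77 rad, and the plunger is up, so I'm handing in.

```bash
python3 -c "
from station import ctrl
print(ctrl.hand_in())"
```

```text
the job is handed in; nothing more can be done
None
```

I pressed the plunger to its stop and let it spring back with the hatch shut, raised the hatch to about 1.04 rad, eased it back, and handed in with the gripper still holding it at about 0.77 rad (7 degrees below balance); no verdict came back.

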